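Hold a flask down in a sprung leak-test cradle

ROBOT

A 6-joint arm with a two-finger parallel gripper is mounted at the origin on a cart in front of the work surface, level with it; the furniture and walls round the work are solid. World frame = base frame: x ahead of the robot, y to its left, z up, the work surface at z = 0. Lengths are in m, angles in rad, forces in N, time in s.
With the tool pointing down it reaches from about 0.35 to 0.975 m from the base axis. Payload 4.9 kg.
Tool frame: the origin (TCP) lies midway between the tips of the shut fingers; the grasp point (between the pads) lies 19 mm behind it; z points along the fingers, y is the direction in which the jaws open and shut (so a half turn about z gives the same grasp; the last joint's range is limited). The gripper opens to 85 mm and grips with 20 to 120 N. Pads are 22 mm wide; open, the fingers measure 114 mm over their backs; the gripper's body (76 mm by 85 mm) begins 54 mm behind the grasp point. The pads swing forward as they close: fully open they stand 13 mm farther back than shut.
Start: joints at [1.06, 0.053, 1.613, -0, 1.476, -0.119], TCP at [0.239, 0.578, 0.231] pointing down, gripper open.
Joint ranges: [-3.01, 3.01], [-1.01, 2.22], [0.06, 2.58], [-1.02, 4.17], [0.09, 2.62], [-3.14, 3.14]. Speed limits (rad/s): [2.57, 2.57, 3.14, 3.14, 3.14, 3.14].

INTERFACE

Orientations are given as a unit quaternion [w, x, y, z].
In Python, from plant import manip, cams gives the robot as it stands.
- The arm moves only by the tool jog_arm, never from a script. Its argument "targets" is a list of rows, each a list of 4 numbers: the shift along the tool's x, y, z in m, then the turn about the tool's z in degrees. A call has 1 to 5 rows; each row is the pose to reach, as a shift and turn from the pose commanded when the call began, along the tool's axes at that moment; what a row does not reach only later rows make up. A row lasts 1/12 s, in which the tool goes at most 41.7 mm and 7.16 degrees, less where a joint would pass 70% of its speed; a pose out of reach is approached as far as the arm can. A call with a gripper value outside its range is refused whole. "fingers" is the opening, from 0 (shut) to 1 (fully open), set as the call begins (left out, the last holds). The fingers move at their own pace and stop on an object; the grip force is fixed at half the most. Time passes only in rows, so rows that repeat a pose let the fingers close. It gives the time, the measured TCP pose, the force and the opening at its end, in the units of the state.
- manip.state(): the state, without advancing time (a new reading comes with each control period).
- cams.grab_frame(name): name is "side" or "top"; returns the picture (420x560x3 uint8, red, green, blue); there is no depth.
- cams.get_calibration(name): a dict with "camera_matrix" (3x3 intrinsics, pixels), "cam_to_world" (4x4, takes a point from camera to world coordinates). Camera axes: x right, y up, looking along -z (the intrinsics and any distortion apply to the point x, -y, -z); pixel columns grow to the right and rows downward; lengths in m; the calibration is good to about 2 mm. A picture is of the moment at which its call begins. get_calibration takes no time and is no camera call.
- manip.job_done(): hands the job in, once; it reports no verdict.
The state is a dict: "time": time; "joint_pos": joint angles; "joint_vel": joint speeds; "joint_efforts": joint torques, N m; "tool_pos": TCP position; "tool_rot": TCP orientation; "contact_force": force on the tool from outside, world axes, zero at the start; "ft_torque": the same for the moment, N m; "gripper_width": opening from 0.0 (shut) to 1.0 (fully open).
Only numpy, scipy, OpenCV 4.12 (cv2) and the standard library are available. Lean on these libraries where they do the work, as an engineer would, in place of code of your own. Each camera call takes 0.05 s, during which the arm holds its last target. There are 200 camera calls.

TASK

Put the green-capped steel flask on leak test: stand it upright, base down, in the orange sprung ring cradle of the blue test stand, then press it straight down with the gripper until the cradle is fully down on its stop. Finish while still holding it down like that, with the gripper touching only the flask and not the cradle or stand; leave the black-capped flask and the loose things around alone.

Things in the scene. Friction and masses are not known exactly. Their poses are not given: they have to be found in the camera images.
- flask: The flask to test: round steel flask with green cap and green band, 122 mm tall, about 0.25 kg, standing upright. Origin: centre of its underside, z up along its axis. Body 60 mm diameter up to 70 mm, shoulder narrowing to a 25 mm neck at 86-96 mm, ribbed cap 32 mm diameter from 96 to 122 mm (grip it there from above).
- spare_flask: The other flask, same shape and size but with black cap and black band; standing upright, origin at the centre of its underside. To be left where it is.
- stand: Leak-test stand, fixed to the table: blue round base plate 116 mm diameter, 12 mm high, on it a round aluminium spring housing 52 mm diameter whose top (the cradle's stop) is 36 mm above the table, and over it the orange cradle. Origin: centre of the plate's underside.
- cradle_seat (a point): Centre of the inner floor of the orange cradle, where the flask's underside rests; it moves with the cradle: 62 mm above the table when up, 42 mm when fully down. The cradle is a round cup: bore 66 mm, flaring to about 77 mm at the rim; floor to rim 30 mm; outside 76 mm, 87 mm at the rim.
- cradle (a joint): How far the cradle is pressed down, in m: 0 up, 0.020 fully down on its stop. Straight vertical slide with a return spring, preload 8 N rising by 0.4 N per mm to 16 N; with the flask standing in it it stays up, and about 11 to 13 N more push on the flask takes it to the stop. It springs up when let go.
- glue_pack: Small white squeeze bottle with red cap, 24 x 34 x 78 mm, standing; origin at the centre of its underside. Bystander.
- tape_roll: Small black tape roll, 55 mm diameter, 19 mm high, lying flat; origin at the centre of its underside. Bystander.
- marker: Black and red marker pen, 126 mm long, 13 mm thick, lying; origin under its middle. Bystander.
Mind the look-alikes: they are no part of the job. Leave any purple look-alike of the flask alone.

How it is judged:
By the outcome, as a careful person would: the job done as asked, in the order asked, and still so for the second after the job is handed in, while the arm keeps its last pose, push and grip.
It also fails if it takes over 45 s, if anything falls off the work surface, if the arm or the gripper's body presses on something with over 40 N, if the wrist force passes 120 N, or if a joint passes its speed limit or range.

## Working session

There is one attempt and no reset: what is moved stays moved. The work goes in short steps, Python scripts to look and compute and a tool call to move; the robot and the scene stay as the last step left them, time stands still between calls to the robot, and variables do not carry over. Pictures are saved under pics/ and viewed, about 8 in all and at most 12, crops included, and the job is handed in when it is done.

Besides the shell and the picture viewer there is one more tool, called after "Emit:" in YAML: its name, and indented under it one key for each argument. jog_arm: Moves the arm, as the interface text tells. Its arguments: {"type":"object","properties":{"targets":{"type":"array"},"fingers":{"type":"number"}},"required":["targets"]}

```bash
mkdir -p pics; cat > h.py <<'E'
import numpy as np, cv2
from plant import manip, cams
def grab(n,f):
    im=cams.grab_frame(n)[:,:,::-1].copy(); cv2.imwrite('pics/'+f,im); return im
def proj(n,P):
    c=cams.get_calibration(n); M=np.linalg.inv(np.array(c['cam_to_world'])); K=np.array(c['camera_matrix'])
    p=M[:3,:3]@np.array(P,float)+M[:3,3]; q=K@np.array([p[0],-p[1],-p[2]]); return q[:2]/q[2]
def ray(n,uv,z):
    c=cams.get_calibration(n); T=np.array(c['cam_to_world']); K=np.array(c['camera_matrix'])
    d=np.linalg.solve(K,[uv[0],uv[1],1.]); d=T[:3,:3]@[d[0],-d[1],-d[2]]; o=T[:3,3]
    return o+d*(z-o[2])/d[2]
E
python3 - <<'E'
from h import *
for n in('top','side'):
    grab(n,n+'0.png'); c=cams.get_calibration(n); print(n,{k:np.round(v,3).tolist() for k,v in c.items()})
print(manip.state())
E
```

```text
top {'camera_matrix': [[436.313, 0.0, 278.354], [0.0, 436.313, 213.806], [0.0, 0.0, 1.0]], 'cam_to_world': [[-0.013, 0.983, -0.182, 0.4], [-1.0, -0.01, 0.019, -0.048], [0.017, 0.182, 0.983, 0.988], [0.0, 0.0, 0.0, 1.0]]}
side {'camera_matrix': [[466.224, 0.0, 279.752], [0.0, 466.224, 207.786], [0.0, 0.0, 1.0]], 'cam_to_world': [[-0.998, 0.044, -0.044, 0.52], [-0.062, -0.687, 0.724, 0.725], [0.002, 0.725, 0.688, 0.806], [0.0, 0.0, 0.0, 1.0]]}
{'time': 0.1, 'joint_pos': array([ 1.05999415e+00,  5.33096486e-02,  1.61416986e+00,  8.79365351e-06,
        1.47602177e+00, -1.19017934e-01]), 'joint_vel': array([-0.00050518, -0.00206086, -0.0031886 , -0.00013218,  0.00372182,
        0.00081425]), 'joint_efforts': array([ 1.10450554e-03, -3.94901383e+01, -3.71363282e+01, -5.53265875e-05,
        3.90047848e-03, -5.37568411e-06]), 'tool_pos': array([0.2383734 , 0.57713494, 0.23016644]), 'tool_rot': array([-2.99742207e-04,  1.94641995e-01,  9.80873888e-01, -9.06029767e-04]), 'contact_force': array([0.47778023, 0.27250149, 0.13706999]), 'ft_torque': array([-0.05171699,  0.03857661, -0.00554369]), 'gripper_width': 1.0016961743036186}
```

View pics/top0.png

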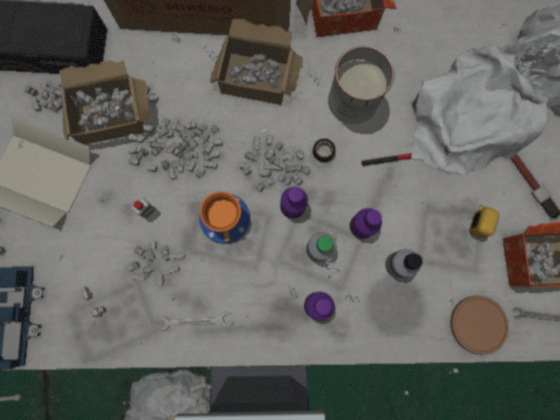

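View pics/side0.png

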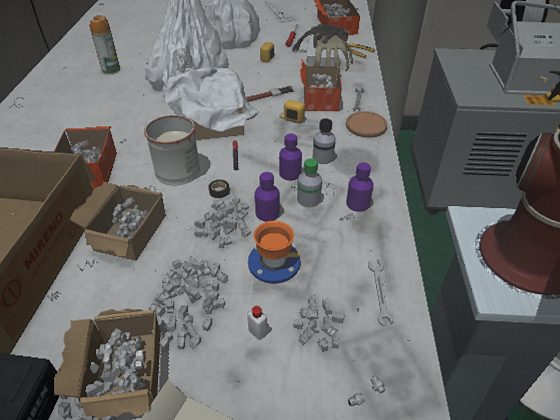

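The picture shows these candidates (top / side pixels):
- Green-capped flask at (321,245) / (310,180).
- Purple look-alikes at (294,203), (367,222) and (320,306).
- Black-capped flask at (407,263) / (324,140).
- Orange cradle on the blue stand at (222,213) / (273,240).

Only the first has a green cap and band on steel. I'll confirm it in an enlarged crop.

```bash
python3 - <<'E'
from h import *
t=cv2.imread('pics/top0.png')[180:330,190:430]; s=cv2.imread('pics/side0.png')[115:285,235:385]
t=cv2.resize(t,None,fx=3.3,fy=3.3,interpolation=cv2.INTER_CUBIC)
cv2.imwrite('pics/topc.png',t)
s=cv2.resize(s,None,fx=3.5,fy=3.5,interpolation=cv2.INTER_CUBIC); cv2.imwrite('pics/sidec.png',s); print(t.shape,s.shape)
E
```

```text
(495, 792, 3) (595, 525, 3)
```

View pics/topc.png

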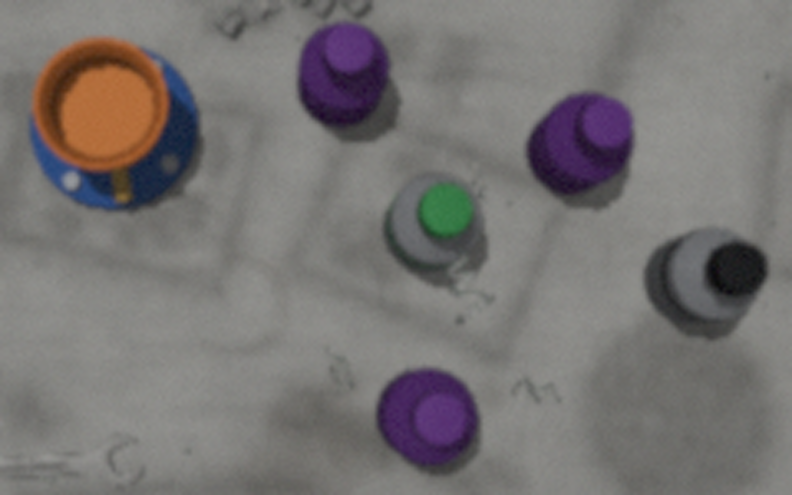

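View pics/sidec.png

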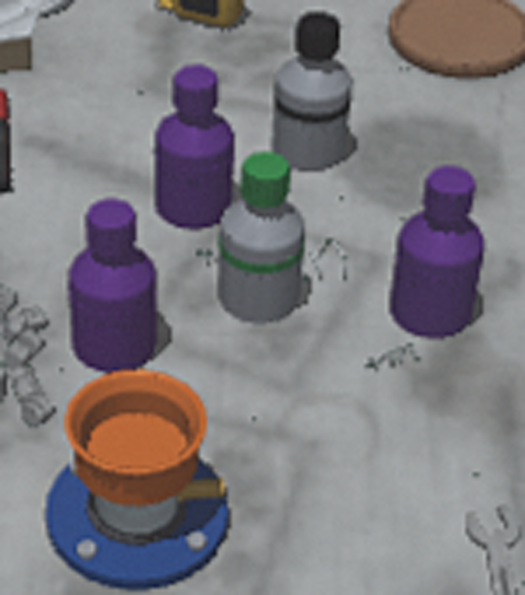

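The crops confirm it: the steel flask with green cap and band is at crop (446,209) top and (266,180) side, with three purple look-alikes around it. The cradle rim centre is near (102,105) in the top crop.

```bash
python3 - <<'E'
from h import *
T=lambda u,v:(190+(u+.5)/3.3-.5,180+(v+.5)/3.3-.5)
S=lambda u,v:(235+(u+.5)/3.5-.5,115+(v+.5)/3.5-.5)
f=np.round
g=ray('top',T(446,209),.122); print('green top',f(g,4),'side',f(ray('side',S(266,170),.122),4))
for p in((352,50),(607,126),(441,419),(738,267)): print('other',f(ray('top',T(*p),.122),4))
print('rim top',f(ray('top',T(102,105),.092),4),'floor top',f(ray('top',T(108,113),.062),4))
print('plate sides x',f(ray('top',T(30,128),.012),4),f(ray('top',T(199,128),.012),4),'bottom',f(ray('top',T(120,210),.012),4))
print('side rim',f(ray('side',S(136,418),.092),4),'plate L R bot',[f(ray('side',S(*p),.012),4) for p in((46,510),(229,510),(138,583))])
# segmentation checks
for n,z,c in(('top',.092,S),('side',.092,S)):
    im=cv2.imread(f'pics/{n}0.png'); h=cv2.cvtColor(im,cv2.COLOR_BGR2HSV)
    m=cv2.inRange(h,(5,150,60),(18,255,255)); k,l,st,ce=cv2.connectedComponentsWithStats(m)
    i=[j for j in range(1,k) if st[j,4]>300]; print(n,[(st[j].tolist()) for j in i])
    m=cv2.inRange(h,(50,120,60),(80,255,255)); k,l,st,ce=cv2.connectedComponentsWithStats(m)
    print(n,[(st[j].tolist(),f(ce[j],1)) for j in range(1,k) if st[j,4]>60])
def rim(n,c,r,z): 
    a=np.linspace(0,2*np.pi,72); P=np.array([proj(n,(c[0]+r*np.cos(t),c[1]+r*np.sin(t),z)) for t in a]); return P
c=ray('top',T(102,105),.092)
for n in('top','side'):
    P=rim(n,c,.0435,.092); print(n,'pred rim bbox',f(P.min(0),1),f(P.max(0),1)); P=rim(n,c,.058,.012); print('plate',f(P.min(0),1),f(P.max(0),1))
    P=np.vstack([rim(n,g,.016,.122),rim(n,g,.016,.096)]);print('cap',f(P.min(0),1),f(P.max(0),1))
E
```

```text
green top [ 0.5003 -0.1566  0.122 ] side [ 0.5003 -0.1519  0.122 ]
other [ 0.5995 -0.1016  0.122 ]
other [ 0.5503 -0.2572  0.122 ]
other [ 0.3759 -0.1496  0.122 ]
other [ 0.4632 -0.3319  0.122 ]
rim top [0.5722 0.0555 0.092 ] floor top [0.5726 0.055  0.062 ]
plate sides x [0.572  0.1138 0.012 ] [ 0.5708 -0.002   0.012 ] bottom [0.5148 0.0517 0.012 ]
side rim [0.5739 0.0553 0.092 ] plate L R bot [array([0.6309, 0.0633, 0.012 ]), array([0.5156, 0.056 , 0.012 ]), array([0.5689, 0.117 , 0.012 ])]
top [[312, 0, 69, 36, 977], [201, 192, 40, 40, 1218], [504, 222, 56, 64, 1138]]
top [([317, 237, 16, 15, 178], array([324.4, 243.7]))]
side [[327, 16, 33, 19, 314], [305, 87, 35, 24, 562], [254, 221, 40, 38, 990]]
side [([305, 159, 13, 8, 81], array([310.6, 162.5]))]
top pred rim bbox [199.6 191.2] [241.4 232.1]
plate [198.9 193.2] [250.2 243.5]
cap [315.5 235. ] [332.8 252.2]
side pred rim bbox [253.6 219.5] [295.  249.8]
plate [248.3 239.6] [300.7 279.8]
cap [303.6 157.9] [317.4 174.7]
```

Emit:
jog_arm:
  targets:
    - [-0.026,-0.0288,0,0]
    - [-0.052,-0.0576,0,0]
    - [-0.078,-0.0864,0,0]
    - [-0.104,-0.1152,0,0]
    - [-0.13,-0.144,0,0]
  fingers: 1

```text
time: 0.52
tool_pos: [0.3037, 0.3931, 0.2306]
tool_rot: [-0.0, 0.194, 0.981, -0.0]
contact_force: [0.6, 0.6, -0.8]
gripper_width: 0.997
```

Emit:
jog_arm:
  targets:
    - [-0.026,-0.0288,0,0]
    - [-0.052,-0.0576,0,0]
    - [-0.078,-0.0864,0,0]
    - [-0.104,-0.1152,0,0]
    - [-0.13,-0.144,0,0]

```text
time: 0.93
tool_pos: [0.3688, 0.2104, 0.2309]
tool_rot: [0.0, 0.194, 0.981, -0.0]
contact_force: [0.4, -0.1, 0.4]
gripper_width: 0.999
```

Emit:
jog_arm:
  targets:
    - [-0.026,-0.0288,0,0]
    - [-0.052,-0.0576,0,0]
    - [-0.078,-0.0864,0,0]
    - [-0.104,-0.1152,0,0]
    - [-0.13,-0.144,0,0]

```text
time: 1.35
tool_pos: [0.4341, 0.0275, 0.2311]
tool_rot: [0.0, 0.195, 0.981, 0.0]
contact_force: [0.8, -0.1, 0.2]
gripper_width: 0.997
```

Emit:
jog_arm:
  targets:
    - [-0.026,-0.0288,0,0]
    - [-0.052,-0.0576,0,0]
    - [-0.078,-0.0864,0,0]
    - [-0.104,-0.1152,0,0]
    - [-0.13,-0.144,0,0]

```text
time: 1.77
tool_pos: [0.4992, -0.1553, 0.2308]
tool_rot: [-0.0, 0.195, 0.981, 0.0]
contact_force: [0.3, -0.3, 0.6]
gripper_width: 1.003
```

```bash
cat >> h.py <<'E'
from scipy.spatial.transform import Rotation as R
def delta(P):
    s=manip.state(); q=s['tool_rot']; r=R.from_quat([q[1],q[2],q[3],q[0]])
    print('t',round(s['time'],2),'pos',np.round(s['tool_pos'],4),'F',np.round(s['contact_force'],1),'w',round(s['gripper_width'],3),'tool delta',np.round(r.inv().apply(np.array(P)-s['tool_pos']),4),'axes z',np.round(r.as_matrix()[:,2],3))
E
python3 -c "
from h import *
delta((.4995,-.1555,.09))"
```

```text
t 1.77 pos [ 0.4992 -0.1553  0.2308] F [ 0.3 -0.3  0.6] w 1.003 tool delta [-0.0004 -0.0002  0.1408] axes z [-0.  0. -1.]
```

Emit:
jog_arm:
  targets:
    - [0,0,0.035,0]
    - [0,0,0.07,0]
    - [0,0,0.105,0]
    - [0,0,0.13,0]
    - [0,0,0.143,0]

```text
time: 2.18
tool_pos: [0.4963, -0.1521, 0.0834]
tool_rot: [-0.004, 0.195, 0.981, 0.001]
contact_force: [-0.0, 0.6, 0.1]
gripper_width: 1.0
```

Emit:
jog_arm:
  targets:
    - [0,0,0,0]
    - [0,0,0,0]
    - [0,0,0,0]
    - [0,0,0,0]
    - [0,0,0,0]
  fingers: 0

```text
time: 2.6
tool_pos: [0.5009, -0.1543, 0.091]
tool_rot: [0.002, 0.195, 0.981, -0.001]
contact_force: [-0.7, -0.4, 3.0]
gripper_width: 0.361
```

Emit:
jog_arm:
  targets:
    - [0,0,0,0]
    - [0,0,0,0]
    - [0,0,0,0]
    - [0,0,0,0]
    - [0,0,0,0]
  fingers: 0

```text
time: 3.02
tool_pos: [0.5009, -0.1543, 0.091]
tool_rot: [0.002, 0.195, 0.981, -0.001]
contact_force: [-1.4, -0.5, 5.9]
gripper_width: 0.361
```

```bash
python3 -c "
from h import *
delta((.5725,.0555,.23))
a=grab('side','side1.png');b=grab('top','top1.png')
cv2.imwrite('pics/c1.png',np.hstack([cv2.resize(a[95:235,225:405],None,fx=2.2,fy=2.2),cv2.resize(b[180:320,250:430],None,fx=2.2,fy=2.2)]))"
```

```text
t 3.02 pos [ 0.5009 -0.1543  0.091 ] F [-1.4 -0.5  5.9] w 0.361 tool delta [ 0.0134  0.2212 -0.1393] axes z [ 0.004 -0.002 -1.   ]
```

View pics/c1.png

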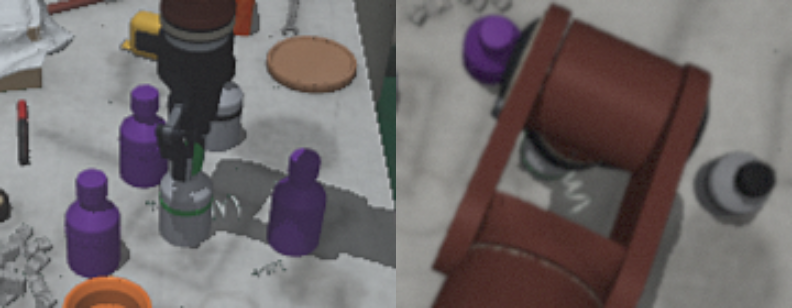

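The cap is gripped at side crop (195,155): opening 0.361 is about 31 mm, and the purple ones are untouched. Next I lift.

Emit:
jog_arm:
  targets:
    - [0,0,-0.015,0]
    - [0,0,-0.045,0]
    - [0,0,-0.08,0]
    - [0,0,-0.12,0]
    - [0,0,-0.16,0]

```text
time: 3.53
tool_pos: [0.4984, -0.1527, 0.2491]
tool_rot: [-0.001, 0.195, 0.981, 0.0]
contact_force: [1.4, -1.0, -2.6]
gripper_width: 0.354
```

Emit:
jog_arm:
  targets:
    - [0,0,0,0]
    - [0,0,0,0]

```text
time: 3.7
tool_pos: [0.5008, -0.1538, 0.2521]
tool_rot: [0.003, 0.195, 0.981, -0.001]
contact_force: [-0.2, 1.4, -2.8]
gripper_width: 0.36
```

```bash
python3 -c "
from h import *
delta((.5725,.0555,.248))"
```

```text
t 3.7 pos [ 0.5008 -0.1538  0.2521] F [-0.2  1.4 -2.8] w 0.36 tool delta [0.0137 0.2209 0.004 ] axes z [ 0.006 -0.003 -1.   ]
```

Emit:
jog_arm:
  targets:
    - [0.001,0.015,0,0]
    - [0.003,0.04,0,0]
    - [0.005,0.07,0,0]
    - [0.007,0.1,0,0]
    - [0.008,0.13,0,0]

```text
time: 4.12
tool_pos: [0.5403, -0.0286, 0.2453]
tool_rot: [-0.002, 0.195, 0.981, 0.0]
contact_force: [0.7, -0.2, -1.4]
gripper_width: 0.363
```

Emit:
jog_arm:
  targets:
    - [0.002,0.03,0,0]
    - [0.004,0.06,0,0]
    - [0.005,0.08,0,0]
    - [0.0055,0.091,0,0]
    - [0.0055,0.091,0,0]

```text
time: 4.53
tool_pos: [0.5705, 0.0579, 0.2458]
tool_rot: [-0.002, 0.193, 0.981, -0.0]
contact_force: [-0.4, -1.1, -2.1]
gripper_width: 0.361
```

Emit:
jog_arm:
  targets:
    - [0,0,0,0]
    - [0,0,0,0]
    - [0,0,0,0]
    - [0,0,0,0]

```text
time: 4.87
tool_pos: [0.571, 0.0551, 0.2482]
tool_rot: [-0.0, 0.195, 0.981, -0.0]
contact_force: [-0.0, -0.0, -2.5]
gripper_width: 0.356
```

```bash
python3 -c "
from h import *
delta((.5725,.0555,.15))
a=grab('side','side2.png');b=grab('top','top2.png')
cv2.imwrite('pics/c2.png',np.hstack([cv2.resize(a[115:295,205:345],None,fx=2.8,fy=2.8),cv2.resize(b[150:330,160:300],None,fx=2.8,fy=2.8)]))"
```

```text
t 4.87 pos [0.571  0.0551 0.2482] F [-0.  -0.  -2.5] w 0.356 tool delta [-0.0012  0.001   0.0982] axes z [-0. -0. -1.]
```

View pics/c2.png

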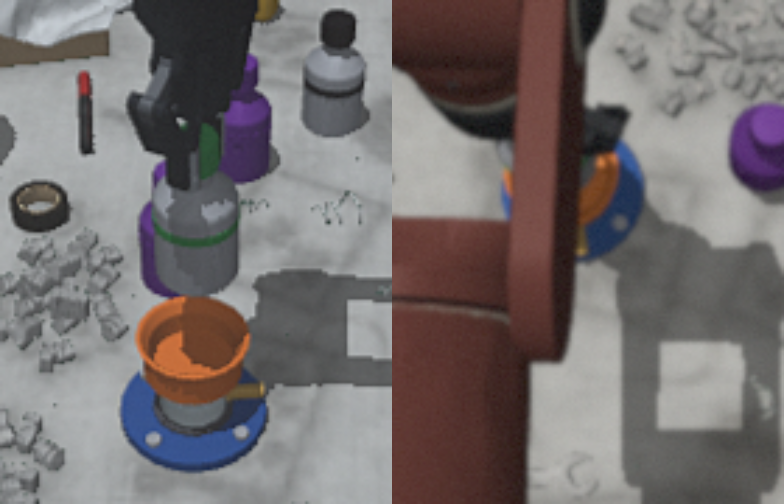

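```bash
python3 - <<'E'
from h import *
a=np.linspace(0,2*np.pi,73)
for z0 in(.155,.158,.161):
    P=np.array([proj('side',(.571+.03*np.cos(t),.0551+.03*np.sin(t),z0)) for t in a]); P=(P-[205,115])*2.8
    print(z0,P.min(0).round(),P.max(0).round())
C=(.5725,.0555)
P=(np.array([proj('side',(C[0]+.0435*np.cos(t),C[1]+.0435*np.sin(t),.092)) for t in a])-[205,115])*2.8; print('rim',P.min(0).round(),P.max(0).round())
E
```

```text
0.155 [153. 245.] [237. 303.]
0.158 [153. 242.] [237. 300.]
0.161 [153. 239.] [237. 297.]
rim [136. 293.] [252. 377.]
```

Held upright. In the crop, flask axis is at column 197 and rim centre at 193, so I'm shifting about +2.5 mm x and +1 mm y, then lowering.

Emit:
jog_arm:
  targets:
    - [-0.001,0.001,0.01,0]
    - [-0.002,0.002,0.03,0]
    - [-0.002,0.002,0.05,0]
    - [-0.002,0.002,0.06,0]
    - [-0.002,0.002,0.065,0]

```text
time: 5.38
tool_pos: [0.5723, 0.0571, 0.1802]
tool_rot: [-0.002, 0.195, 0.981, -0.0]
contact_force: [-0.2, -0.1, -3.1]
gripper_width: 0.356
```

Emit:
jog_arm:
  targets:
    - [0,0,0.005,0]
    - [0,0,0.01,0]
    - [0,0,0.015,0]
    - [0,0,0.02,0]
    - [0,0,0.025,0]

```text
time: 5.8
tool_pos: [0.5743, 0.0572, 0.1586]
tool_rot: [0.001, 0.195, 0.981, 0.0]
contact_force: [-0.8, -1.1, -2.1]
gripper_width: 0.357
```

Emit:
jog_arm:
  targets:
    - [0,0,0,0]
    - [0,0,0,0]
    - [0,0,0,0]

```text
time: 6.05
tool_pos: [0.574, 0.0572, 0.1586]
tool_rot: [0.0, 0.195, 0.981, 0.0]
contact_force: [0.3, -0.6, -2.0]
gripper_width: 0.358
```

Emit:
jog_arm:
  targets:
    - [0,0,0.003,0]
    - [0,0,0.006,0]
    - [0,0,0.008,0]
    - [0,0,0.01,0]
    - [0,0,0.01,0]

```text
time: 6.47
tool_pos: [0.5746, 0.0571, 0.1497]
tool_rot: [0.001, 0.195, 0.981, 0.0]
contact_force: [-1.4, -0.8, 5.7]
gripper_width: 0.359
```

```bash
python3 -c "
from h import *
delta((.5725,.0555,.131))
a=grab('side','side3.png');b=grab('top','top3.png')
cv2.imwrite('pics/c3.png',np.hstack([cv2.resize(a[115:295,205:345],None,fx=2.8,fy=2.8),cv2.resize(b[150:330,160:300],None,fx=2.8,fy=2.8)]))"
```

```text
t 6.47 pos [0.5746 0.0571 0.1497] F [-1.4 -0.8  5.7] w 0.359 tool delta [ 0.0014 -0.0023  0.0187] axes z [ 0.002 -0.    -1.   ]
```

View pics/c3.png

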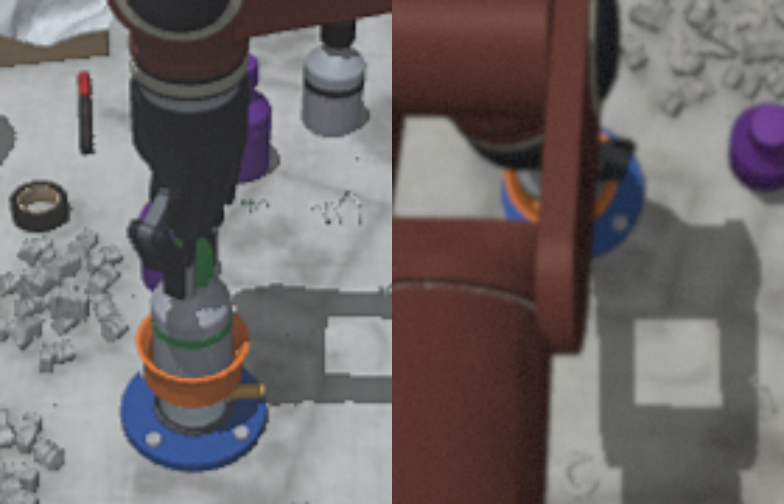

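The flask sits inside the cradle (crop (192,330)), upright, with the cradle still up. Now I press down.

Emit:
jog_arm:
  targets:
    - [0,0,0.004,0]
    - [0,0,0.008,0]
    - [0,0,0.012,0]
    - [0,0,0.016,0]
    - [0,0,0.018,0]

```text
time: 6.98
tool_pos: [0.5752, 0.0569, 0.1332]
tool_rot: [0.002, 0.195, 0.981, -0.0]
contact_force: [-3.0, -1.2, 12.7]
gripper_width: 0.359
```

Emit:
jog_arm:
  targets:
    - [0,0,0.001,0]
    - [0,0,0.002,0]
    - [0,0,0.003,0]
    - [0,0,0.003,0]
    - [0,0,0.003,0]

```text
time: 7.4
tool_pos: [0.576, 0.0567, 0.1329]
tool_rot: [0.002, 0.195, 0.981, -0.0]
contact_force: [-6.3, -1.4, 18.4]
gripper_width: 0.359
```

Emit:
jog_arm:
  targets:
    - [0.001,0,0.001,0]
    - [0.0015,-0.0005,0.001,0]
    - [0.0015,-0.0005,0.001,0]
    - [0.0015,-0.0005,0.001,0]

```text
time: 7.73
tool_pos: [0.5753, 0.0568, 0.1328]
tool_rot: [0.004, 0.195, 0.981, 0.0]
contact_force: [-5.9, -1.4, 19.6]
gripper_width: 0.362
```

Emit:
jog_arm:
  targets:
    - [0,0,0,0]
    - [0,0,0,0]
    - [0,0,0,0]
    - [0,0,0,0]
    - [0,0,0,0]

```text
time: 8.15
tool_pos: [0.5753, 0.0567, 0.1328]
tool_rot: [0.004, 0.195, 0.981, 0.0]
contact_force: [-5.4, -2.4, 20.5]
gripper_width: 0.359
```

```bash
python3 -c "
from h import *
a=grab('side','side4.png'); delta((.5725,.0555,.131))
P=lambda c,r,z:(np.array([proj('side',(c[0]+r*np.cos(t),c[1]+r*np.sin(t),z)) for t in np.linspace(0,6.28,73)])-[235,160])*4
for z in(.092,.074,.072):
  p=P((.5725,.0555),.0435,z); print(z,p.min(0).round(),p.max(0).round())
cv2.imwrite('pics/c4.png',np.hstack([cv2.resize(x[160:290,235:325],None,fx=4,fy=4,interpolation=cv2.INTER_CUBIC) for x in(cv2.imread('pics/side3.png'),a)]))"
```

```text
t 8.2 pos [0.5754 0.0568 0.1328] F [-7.3 -1.7 19.7] w 0.359 tool delta [ 0.0022 -0.0023  0.0018] axes z [ 0.007 -0.001 -1.   ]
0.092 [ 74. 238.] [239. 359.]
0.074 [ 75. 261.] [239. 382.]
0.072 [ 75. 264.] [239. 385.]
```

View pics/c4.png

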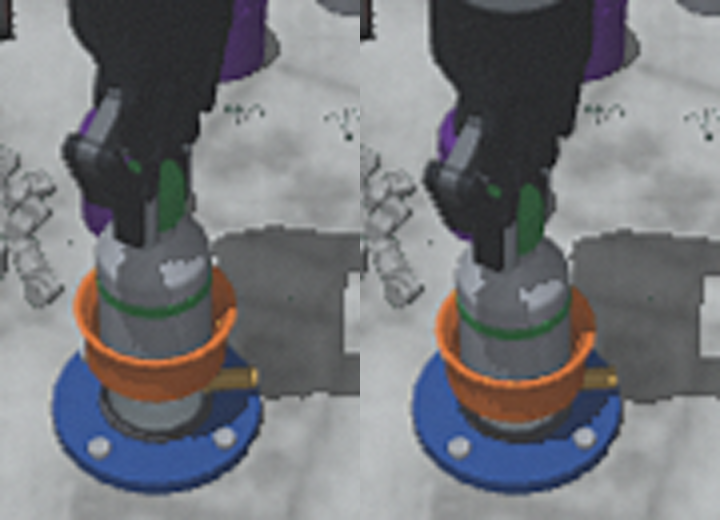

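The rim dropped about 23 crop px (20 mm predicts 26). I'll relieve the side load, push a little more, and measure the rim drop against the first frame.

Emit:
jog_arm:
  targets:
    - [0.001,-0.0005,0.0,0]
    - [0.002,-0.001,0.001,0]
    - [0.003,-0.001,0.002,0]
    - [0.003,-0.001,0.002,0]
    - [0.003,-0.001,0.002,0]

```text
time: 8.62
tool_pos: [0.5742, 0.0568, 0.1327]
tool_rot: [0.006, 0.195, 0.981, 0.0]
contact_force: [-4.0, -2.4, 23.0]
gripper_width: 0.358
```

Emit:
jog_arm:
  targets:
    - [0,0,0,0]
    - [0,0,0,0]
    - [0,0,0,0]
    - [0,0,0,0]
    - [0,0,0,0]

```text
time: 9.03
tool_pos: [0.5742, 0.0568, 0.1326]
tool_rot: [0.006, 0.195, 0.981, 0.001]
contact_force: [-3.1, -2.6, 23.0]
gripper_width: 0.356
```

```bash
python3 - <<'E'
from h import *
a=grab('side','side5.png'); delta((.5725,.0555,.131))
def edges(im):  # subpixel lower orange edge & left flank, per column
    h=cv2.cvtColor(cv2.resize(im,None,fx=4,fy=4,interpolation=cv2.INTER_CUBIC),cv2.COLOR_BGR2HSV)[640:1160,940:1300]
    m=cv2.inRange(h,(5,140,50),(18,255,255)); k,l,st,ce=cv2.connectedComponentsWithStats(m); i=1+np.argmax(st[1:,4]); m=l==i
    lo=[np.nonzero(m[:,c])[0].max() for c in range(110,205,10)]; top=[np.nonzero(m[:,c])[0].min() for c in list(range(85,100,5))+list(range(215,232,5))]
    return np.array(lo),np.array(top),st[i]
E0=edges(cv2.imread('pics/side0.png'))
for f in('side3','side4','side5'):
    e=edges(cv2.imread(f'pics/{f}.png')); print(f,'lower',e[0]-E0[0],'upper',e[1]-E0[1],e[2])
y=.0555+.038
print('20mm lower edge px',4*(proj('side',(.5725,y,.040))-proj('side',(.5725,y,.060))),'upper',4*(proj('side',(.5725,.0555,.072))-proj('side',(.5725,.0555,.092))))
E
```

```text
t 9.08 pos [0.5742 0.0568 0.1326] F [-3.8 -2.1 23.9] w 0.36 tool delta [ 0.0011 -0.0019  0.0016] axes z [ 0.013 -0.002 -1.   ]
side3 lower [4 5 4 3 4 4 4 4 4 4] upper [3 4 6 6 5 7 5] [  75  269  161  132 6778]
side4 lower [24 27 25 23 25 25 24 24 24 24] upper [27 27 28 27 28 27 29] [  77  290  158  131 6709]
side5 lower [24 27 25 23 25 25 24 24 23 24] upper [27 27 26 28 27 27 29] [  77  291  158  130 6682]
20mm lower edge px [ 0.31848533 24.60457582] upper [ 0.2508258  25.78720382]
```

The cradle's lower edge has dropped 24.5 px, against 24.6 px predicted for 20 mm. It didn't move further as the force rose from 20 to 23 N, so it's on the stop.

```bash
python3 -c "
from h import *
print(manip.job_done()); delta((.5725,.0555,.131))"
```

```text
the job is handed in; nothing more can be done
None
the job is handed in; nothing more can be done
```

The green-capped flask is standing base down in the orange cradle, pressed onto its stop, and I handed the job in at about 9 s with the gripper still holding it down by the cap.

- **Fully down:** the cradle's lower edge dropped 24.5 enlarged px in the side view, against 24.6 predicted for 20 mm. It did not move further as the push rose from 20 to 23 N. The tool also stopped at a height of 0.133 m, which is what the stop should give.
- **Contacts:** in the last side picture I viewed, taken just before the final small push, only the fingers touch the flask. The fingertips are about 60 mm above the cradle rim. I didn't move or touch the black-capped flask, the purple look-alikes or the loose things.
- **Imperfect:** about 4 N of sideways load and 0.7° of tool tilt remained at the end. An earlier reading off the enlarged crop suggested about 18 mm of travel. I had compared it with a frame in which the cradle was already a few mm down, and the edge measurement above replaced it.

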